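Switch on the drawing light pad and stroke its touch strip up to full

ROBOT

A 6-joint arm with a two-finger parallel gripper is mounted at the origin on the work surface. World frame = base frame: x ahead of the robot, y to its left, z up, the work surface at z = 0. Lengths are in mm, angles in rad, forces in N, time in s.
With the tool pointing down it reaches from about 275 to 750 mm from the base axis. Payload 10.2 kg.
Tool frame: the origin (TCP) lies midway between the tips of the shut fingers; the grasp point (between the pads) lies 19 mm behind it; z points along the fingers, y is the line along which they close (so a half turn about z gives the same grasp; the last joint's range is limited). The gripper opens to 85 mm and grips with 20 to 120 N. Pads are 22 mm wide; open, the fingers measure 114 mm over their backs; the gripper's body (76 mm by 85 mm) begins 54 mm behind the grasp point. The pads swing forward as they close: fully open they stand 13 mm farther back than shut.
Start: joints at [0.906, 0.313, 1.498, -0, 1.331, -0.223], TCP at [224.486, 474.592, 231.294] pointing down, gripper open.
Joint ranges: [-2.94, 2.94], [-0.97, 2.17], [0.19, 2.56], [-1.23, 4.37], [0.02, 3.11], [-2.88, 2.88]. Speed limits (rad/s): [2.39, 2.39, 3.01, 3.14, 3.14, 3.14].

INTERFACE

Orientations are given as a unit quaternion [w, x, y, z].
In Python, from rig import ctrl gives the robot as it stands.
- The arm moves only by the tool send_rows, never from a script. Its argument "targets" is a list of rows, each an object with "offset": the shift along the world's x, y, z in cm, a list of three; "spin": the turn about the world's z in rad. A call has 1 to 8 rows; each row is the pose to reach, as a shift and turn from the pose commanded when the call began; what a row does not reach only later rows make up. A row lasts 1/12 s, in which the tool goes at most 41.7 mm and 7.16 degrees, less where a joint would pass 70% of its speed; a pose out of reach is approached as far as the arm can. A call with a gripper value outside its range is refused whole. "grip" is the opening, from 0 (shut) to 1 (fully open), set as the call begins (left out, the last holds). The fingers move at their own pace and stop on an object; "squeeze" is the grip in N (left out, the last holds). Time passes only in rows, so rows that repeat a pose let the fingers close. It gives the time, the measured TCP pose, the force, the opening and the grip force at its end, in the units of the state.
- ctrl.sense(): the state, without advancing time (a new reading comes with each control period).
- ctrl.capture(name): name is "scene" or "top" or "wrist"; returns (picture, depth): 384x512x3 uint8, red, green, blue; 384x512 float32, mm along the optical axis (not along the pixel's ray), 0 where there is no reading.
- ctrl.calibration(name): a dict with "fx", "fy", "cx", "cy" (pixels), "k1" (the pictures are not rectified: a ray, as slopes to the right and down, at radius r is drawn at 1 + k1 r^2 times it, then the intrinsics apply), "view" (4x4, takes a point from world to camera coordinates); the wrist camera has in their place "mount" (4x4, takes a point from camera to tool coordinates, whose origin is the TCP and whose axes are the flange's). Camera axes: x right, y down, z forward; pixel columns grow to the right and rows downward; lengths in mm; the calibration is good to about 2 mm. A picture is of the moment at which its call begins: read the wrist's pose just before it. calibration takes no time and is no camera call.
- ctrl.finish_job(): hands the job in; it is judged then, once.
Trained networks look in the newest picture that a camera, given by its name, has taken for a name from the list of things; names that differ only in an ending like _2 or _b are one class to them, and where a whole thing is asked for, a point or a joint stands for the part that bears it (a point fixed in the world has none). Each returns a list of dicts, best first, with "conf" (0 to 1); they miss things now and then, are a little off and sometimes report something else, mostly with a low value. They report only what shows in the picture. A call takes as long as a camera call.
- ctrl.search_frame(camera, query): "box" ([left, top, right, bottom] in pixels, round what is visible of it).
- ctrl.place_of(camera, query): "uv" ([column, row] in pixels: a listed point, or the origin of a listed thing).
The state is a dict: "time_s": time; "joints": joint angles; "dq": joint speeds; "tau": joint torques, N m; "eef_pos": TCP position; "ee_rot": TCP orientation; "force": force on the tool from outside, world axes, zero at the start; "wrist_torque": the same for the moment, N m; "grip_width": opening from 0.0 (shut) to 1.0 (fully open); "grip_force": force on a finger pad.
Only numpy, scipy, OpenCV 4.12 (cv2) and the standard library are available. Lean on these libraries where they do the work, as an engineer would, in place of code of your own. Each camera call takes 0.05 s, during which the arm holds its last target. There are 200 camera calls.

TASK

Switch on the drawing light pad and turn it up to full: with the fingers closed, press the round power button all the way in so that it stays down, then set the fingertips lightly on the end of the black touch strip that has the shortest marks, run them along the whole strip to the far end with the longest marks without lifting off on the way, and come clear. Do not pick up or shift the pad, and leave the pencils and other things on and around it as they lie.

Things in the scene. Friction and masses are not known exactly. Their poses are not given: they have to be found in the camera images.
- pad: A4 drawing light pad: white slab 270 mm (x) by 360 mm (y), its top 10 mm above the table, lying loose on rubber feet, about 0.9 to 1.4 kg. Origin under its centre at table height; x points across the pad from the edge with the strip to the opposite edge, y along the strip from its full end towards its low end and the power button, z up. A sheet of paper is taped on its light window
- power_top (a point): centre of the top of the power button: a round 18 mm grey cap in a thin black ring on the pad's border, in line with the strip, 45 mm beyond the strip's low end. Released it stands 6 mm above the pad's surface (16 mm above the table), pressed in 2 mm
- power (a joint): travel of the power button in m: 0 standing out (off), 0.004 fully in (on); pressed straight down. It takes about 4 to 6 N and stays where it is left
- strip_low (a point): middle of the low end of the touch strip, on its top face. The strip is a rigid black bar on the pad's border, 180 mm long along the pad's y, 20 mm wide, its flat level top 2 mm above the pad's surface and 12 mm above the table; it bears a row of fifteen white cross marks that grow from 2 mm at the low end to 16 mm at the full end. It feels any touch above about 0.2 N and must not be pressed with more than 35 N
- strip_mid (a point): middle of the strip, on its top face; axes as the pad's
- strip_full (a point): middle of the full end of the strip (longest marks), on its top face
- strip: the whole touch strip, with its five fields; origin under its middle, at the pad's surface, axes as the pad's
- field1: first fifth of the touch strip counted from the low end, 36 mm long, the fields touching one another without a step; origin under its middle, 2 mm below its top
- field2: second fifth of the touch strip counted from the low end, 36 mm long, the fields touching one another without a step; origin under its middle, 2 mm below its top
- field3: third fifth of the touch strip counted from the low end, 36 mm long, the fields touching one another without a step; origin under its middle, 2 mm below its top
- field4: fourth fifth of the touch strip counted from the low end, 36 mm long, the fields touching one another without a step; origin under its middle, 2 mm below its top
- field5: last fifth of the touch strip counted from the low end, 36 mm long, the fields touching one another without a step; origin under its middle, 2 mm below its top
- pencil_a: coloured pencil with a black hexagonal shaft, 7.5 mm thick, 175 mm long, lying across the light window of the pad, roughly parallel to the touch strip and 6 to 8 cm from it; origin under its middle
- pencil_b: plain pale wooden pencil, 7.5 mm thick, 175 mm long, lying on the table in front of the pad's strip edge, roughly parallel to it; origin under its middle
- eraser: eraser in a paper sleeve, 22 x 47 x 12 mm, lying on the pad's surface near the edge beyond the full end of the strip; origin at its underside
- sharpener: round barrel sharpener, 35 mm diameter, 44 mm tall, standing on the table beside the pad on the power button's side; origin at its underside
- brush: flat brush, 26 mm wide, 10 mm thick, 180 mm long, lying on the table beside the pad on the side of the full end, along that edge; origin under its middle
- stump: paper blending stump, 9 mm thick, 128 mm long, lying on the pad; origin under its middle

How it is judged (in metres and radians):
On the way, in this order (a step that is already met when the one before it is completed fails the run):
1. the power button is pressed in (value of joint power above 0.003 m), for 0.1 s.
2. the fingertips touch the low end of the strip (its first fifth) (contact force between the fingers and field1 above 0.2 N), for 0.04 s.
3. the fingertips have moved on to the second fifth of the strip, touching it and no longer the one before (contact force between the fingers and field2 above 0.2 N and contact force between the fingers and field1 below 0.1 N), for 0.04 s.
4. the fingertips have moved on to the third fifth of the strip, touching it and no longer the one before (contact force between the fingers and field3 above 0.2 N and contact force between the fingers and field2 below 0.1 N), for 0.04 s.
5. the fingertips have moved on to the fourth fifth of the strip, touching it and no longer the one before (contact force between the fingers and field4 above 0.2 N and contact force between the fingers and field3 below 0.1 N), for 0.04 s.
6. the fingertips have moved on to the last fifth of the strip, touching it and no longer the one before (contact force between the fingers and field5 above 0.2 N and contact force between the fingers and field4 below 0.1 N), for 0.04 s.
At the end, for the whole second after the job is handed in: The power button is at least 3 mm in, the pad lies flat within 10 mm of where it was, and every pencil, tool and other thing lies within 12 mm of where it was; the strip has been stroked from its low end to its full end on the way (value of joint power above 0.003 m and distance of pad from where it was at the start of the episode below 0.01 m and angle between pad's own z axis and vertical below 0.03 rad and linear speed of pad below 0.01 m/s and distance of each of pencil_a, pencil_b, eraser, sharpener, brush, stump from where it was at the start of the episode below 0.012 m); the robot touches nothing.
It fails at once if the strip is pressed with more than 35 N (contact force between the arm and strip above 35 N).
It fails at once if the fingertips are lifted off part-way along the strip (hover low, about 10 to 35 mm, over its middle part) (y of the grasp point in the frame of strip_mid between -0.05 and 0.05 m and x of the grasp point in the frame of strip_mid between -0.012 and 0.012 m and z of the grasp point in the frame of strip_mid between 0.029 and 0.055 m).
It fails at once if the pad is lifted, tipped or shoved by more than 15 mm (height (world z) of pad above 0.006 m or angle between pad's own z axis and vertical above 0.06 rad or distance of pad from where it was at the start of the episode above 0.015 m).
It fails at once if one of the things lying on or around the pad is moved by more than 20 mm, lifted or knocked over (distance of any of pencil_a, pencil_b, eraser, sharpener, brush, stump from where it was at the start of the episode above 0.02 m or angle between sharpener's own z axis and vertical above 0.4 rad).
It also fails if it takes over 51 s, if anything falls off the work surface, if the arm or the gripper's body presses on something with over 40 N, if the wrist force passes 120 N, or if a joint passes its speed limit or range.

## Working session

There is one attempt and no reset: what is moved stays moved. The work goes in short steps, Python scripts to look and compute and a tool call to move; the robot and the scene stay as the last step left them, time stands still between calls to the robot, and variables do not carry over. Pictures are saved under pics/ and viewed, at most 10 in all, crops included, and the job is handed in when it is done.

Besides the shell and the picture viewer there is one more tool, called after ">>>" as a command line: name --argument value ..., lists and objects as JSON in quotes. send_rows: Moves the arm, as the interface text tells. Its arguments: {"type":"object","properties":{"targets":{"type":"array"},"grip":{"type":"number"},"squeeze":{"type":"number"}},"required":["targets"]}

```bash
mkdir -p pics; cat > h.py <<'E'
import numpy as np, cv2
from rig import ctrl
from scipy.spatial.transform import Rotation as R
def cap(n):
    s=ctrl.sense(); im,d=ctrl.capture(n); c=ctrl.calibration(n)
    if 'view' in c: T=np.linalg.inv(np.array(c['view']))
    else:
        q=s['ee_rot']; M=np.eye(4); M[:3,:3]=R.from_quat([q[1],q[2],q[3],q[0]]).as_matrix(); M[:3,3]=s['eef_pos']; T=M@np.array(c['mount'])
    return im,d,c,T
def ray(c,uv):
    x=(uv[0]-c['cx'])/c['fx']; y=(uv[1]-c['cy'])/c['fy']
    K=np.array([[c['fx'],0,c['cx']],[0,c['fy'],c['cy']],[0,0,1]],float)
    rd=np.hypot(x,y); r=rd
    for _ in range(20): r=rd/(1+c['k1']*r*r)
    k=r/rd if rd>0 else 1
    return np.array([x*k,y*k,1])
def onz(c,T,uv,z):
    d=T[:3,:3]@ray(c,uv); o=T[:3,3]; return o+d*(z-o[2])/d[2]
def save(n,im): cv2.imwrite('pics/'+n+'.png',im[:,:,::-1])
E
python3 - <<'E'
from h import *
print(ctrl.sense())
for n in ['top','scene']:
    im,d,c,T=cap(n); save(n+'1',im); print(n,T[:3,3].round())
    for q,z in [('power_top',16),('strip_low',12),('strip_mid',12),('strip_full',12),('pad',0),('pencil_a',10),('pencil_b',0),('stump',10),('eraser',10),('sharpener',0),('brush',0)]:
        for r in ctrl.place_of(n,q)[:2]:
            print(q,round(r['conf'],2),np.round(r['uv']),onz(c,T,r['uv'],z).round(1)[:2])
E
```

```text
{'time_s': 0.0, 'joints': array([ 9.05615980e-01,  3.13437356e-01,  1.49845536e+00, -2.44466019e-05,
        1.33098710e+00, -2.23415307e-01]), 'dq': array([-0.00074552, -0.00140248,  0.0014153 , -0.0011244 ,  0.00019778,
        0.00134346]), 'tau': array([ 6.98615258e-04, -4.12264359e+01, -2.59742206e+01, -1.38376217e-04,
        4.11715242e-03, -3.02873093e-05]), 'eef_pos': array([224.3140656 , 474.37618515, 230.73466384]), 'ee_rot': array([-2.65907978e-04,  2.19087902e-01,  9.75704913e-01, -5.86201186e-04]), 'force': array([-0.45856631,  0.24182158,  0.24067489]), 'wrist_torque': array([ 0.0167306 , -0.01315883,  0.06265049]), 'grip_force': 0.0, 'grip_width': 1.0050491719920283}
top [464.  28. 897.]
power_top 0.52 [223. 221.] [534.4  86.2]
power_top 0.15 [341. 204.] [ 561.4 -139.5]
strip_low 0.83 [249. 218.] [539.6  37.5]
strip_mid 0.76 [295. 212.] [549.2 -50.9]
strip_full 0.64 [360. 140.] [ 687.9 -182.8]
strip_full 0.63 [338. 204.] [ 562.7 -135. ]
pad 0.88 [287. 159.] [655.6 -40.1]
pad 0.63 [298. 176.] [620.3 -61.5]
pencil_a 0.86 [310. 253.] [469.8 -76.9]
pencil_a 0.61 [296. 179
[... 332 characters left out ...]
ne [1263.  228.  506.]
power_top 0.69 [238. 185.] [568.2 -49.5]
power_top 0.5 [242. 182.] [555.2 -45.5]
strip_low 0.85 [280. 186.] [541.7  39.3]
strip_low 0.47 [242. 168.] [490.  -68.5]
strip_mid 0.96 [240. 183.] [554.2 -50.8]
strip_full 0.97 [202. 179.] [ 562.  -141.6]
strip_full 0.65 [273. 185.] [541.2  23.2]
pad 0.71 [275. 183.] [515.   19.6]
pad 0.62 [229. 219.] [669.1 -33.4]
pencil_a 0.85 [229. 202.] [627.6 -50.1]
pencil_a 0.65 [239. 182.] [549.  -54.6]
pencil_b 0.85 [229. 202.] [614.8 -55.7]
pencil_b 0.65 [239. 182.] [534.6 -60.4]
stump 0.5 [149. 229.] [ 754.5 -167.9]
eraser 0.53 [163. 205.] [ 676.4 -179.2]
sharpener 0.82 [349. 204.] [551.8 194.1]
brush 0.63 [133. 206.] [ 685.5 -249.2]
```

```bash
python3 - <<'E'
import cv2
a=cv2.imread('pics/top1.png')[90:280,140:420]
cv2.imwrite('pics/top1c.png',cv2.resize(a,None,fx=2.8,fy=2.8,interpolation=cv2.INTER_CUBIC))
E
```

```text
(no output)
```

View pics/top1c.png

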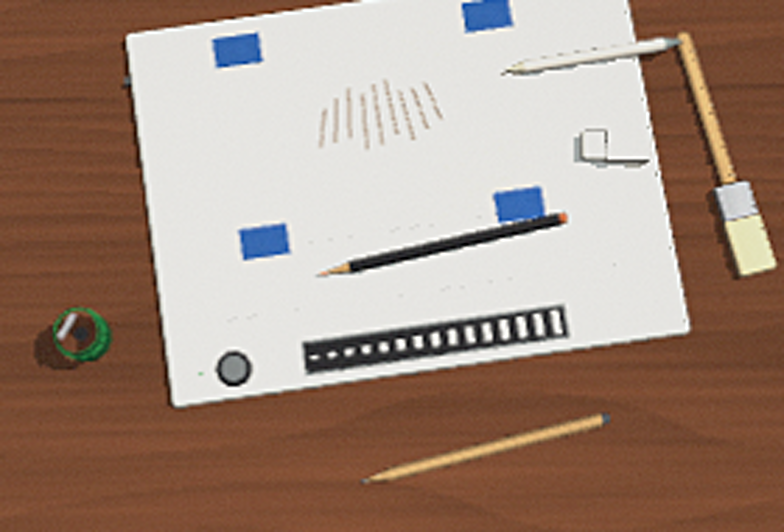

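The top view shows the button at about (223,221) and the strip running from (249,218) at the low end to (342,205) at the full end, with the pencil well clear. I'll move above the button area with the fingers shut and turned so their width lies along the strip.

>>> send_rows --targets '[{"offset": [31,-38,0],"spin": -1.0},{"offset": [31,-38,0],"spin": -1.0},{"offset": [31,-38,0],"spin": -1.0},{"offset": [31,-38,0],"spin": -1.0},{"offset": [31,-38,0],"spin": -1.0},{"offset": [31,-38,0],"spin": -1.0},{"offset": [31,-38,0],"spin": -1.0},{"offset": [31,-38,0],"spin": -1.0}]' --grip 0 --squeeze 40

```text
time_s: 1.87
eef_pos: [436.1, 214.5, 231.5]
ee_rot: [0.0, 0.662, 0.749, 0.0]
force: [1.0, 0.7, 0.0]
grip_width: -0.003
grip_force: 0.0
```

>>> send_rows --targets '[{"offset": [10,-15,-6]},{"offset": [10,-15,-6]},{"offset": [10,-15,-6]},{"offset": [10,-15,-6]},{"offset": [10,-15,-6]},{"offset": [10,-15,-6]},{"offset": [10,-15,-6]}]'

```text
invalid input
```

```bash
python3 - <<'E'
from h import *
print(ctrl.sense()['eef_pos'],ctrl.sense()['force'])
im,d,c,T=cap('wrist'); save('w1',im); print(T.round(2))
for q,z in [('power_top',16),('strip_low',12),('strip_mid',12),('strip_full',12)]:
    for r in ctrl.place_of('wrist',q)[:2]:
        u,v=map(int,np.round(r['uv'])); print(q,round(r['conf'],2),u,v,onz(c,T,r['uv'],z).round(1)[:2], (T[:3,:3]@ray(c,(u,v))*d[min(v,383),min(u,511)]+T[:3,3]).round(1))
E
```

```text
[436.14283987 214.46745531 231.51696017] [1.02466387 0.67504086 0.00211562]
[[ 9.9000e-01  1.2000e-01  4.0000e-02  4.2739e+02]
 [ 1.2000e-01 -9.5000e-01 -2.9000e-01  2.8756e+02]
 [ 0.0000e+00  2.9000e-01 -9.6000e-01  3.7359e+02]
 [ 0.0000e+00  0.0000e+00  0.0000e+00  1.0000e+00]]
power_top 0.69 310 262 [534.7  86.5] [535.2  85.4  15.5]
```

View pics/w1.png

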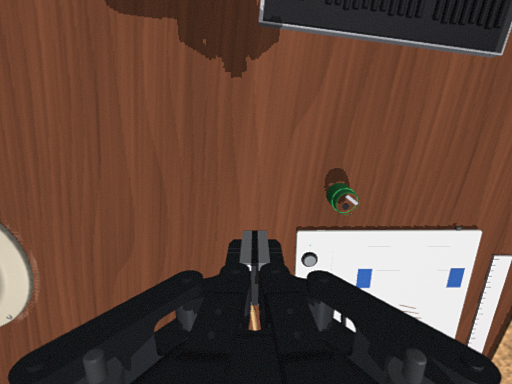

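The wrist view shows the button at (310,260), which agrees with the top view and puts it at (535,86). The strip direction is about (0.123,-0.992), low end at (540,42), full end at (562,-137).

>>> send_rows --targets '[{"offset": [9.9,-12.8,-9],"spin": 0},{"offset": [9.9,-12.8,-9],"spin": 0},{"offset": [9.9,-12.8,-9],"spin": 0},{"offset": [9.9,-12.8,-9],"spin": 0},{"offset": [9.9,-12.8,-9],"spin": 0},{"offset": [9.9,-12.8,-18],"spin": 0},{"offset": [9.9,-12.8,-18],"spin": 0},{"offset": [9.9,-12.8,-18],"spin": 0}]'

```text
time_s: 2.78
eef_pos: [530.4, 89.6, 45.7]
ee_rot: [-0.004, 0.659, 0.752, -0.003]
force: [-1.5, 0.7, -1.1]
grip_width: 0.002
grip_force: 0.0
```

```bash
python3 - <<'E'
from h import *
s=ctrl.sense();print(s['eef_pos'],s['force'],s['ee_rot'])
for n in ['wrist','scene']:
  im,d,c,T=cap(n); save(n+'2',im)
  for q,z in [('power_top',16),('strip_low',12),('strip_full',12)]:
    for r in ctrl.place_of(n,q)[:2]:
        print(n,q,round(r['conf'],2),np.round(r['uv']),onz(c,T,r['uv'],z).round(1)[:2])
  if n=='scene': cv2.imwrite('pics/s2c.png',cv2.resize(im[120:260,160:400,::-1],None,fx=3,fy=3))
E
```

```text
[530.38361513  89.57085766  45.66550137] [-1.49985966  0.74634642 -1.13481117] [-0.00408872  0.65925371  0.75190288 -0.00314524]
wrist power_top 0.65 [260. 232.] [535.   84.6]
scene power_top 0.62 [304. 191.] [550.1  96. ]
scene strip_low 0.73 [281. 183.] [529.6  37.2]
scene strip_low 0.17 [244. 181.] [544.8 -45.2]
scene strip_full 0.89 [204. 181.] [ 568.3 -134.2]
```

View pics/s2c.png

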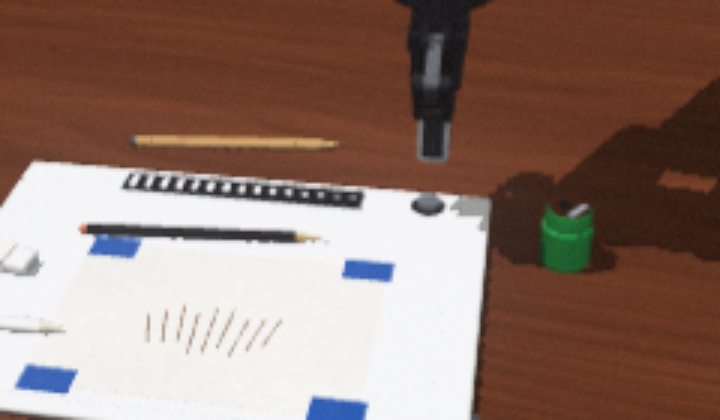

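View pics/wrist2.png

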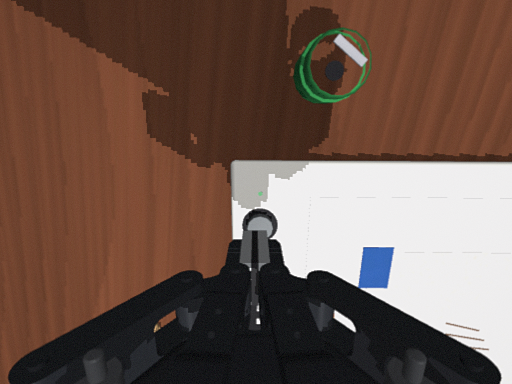

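The fingers stand just above the button: wrist view (260,226), giving roughly (535,86). Next I descend until I feel it.

>>> send_rows --targets '[{"offset": [0,0,-1],"spin": 0},{"offset": [0,0,-2],"spin": 0},{"offset": [0,0,-2.8],"spin": 0},{"offset": [0,0,-2.8],"spin": 0},{"offset": [0,0,-2.8],"spin": 0}]'

```text
time_s: 3.6
eef_pos: [533.8, 88.3, 22.5]
ee_rot: [-0.001, 0.66, 0.751, -0.001]
force: [0.6, 0.3, 0.5]
grip_width: -0.004
grip_force: 0.0
```

>>> send_rows --targets '[{"offset": [0.1,-0.1,-0.4],"spin": 0},{"offset": [0.1,-0.1,-0.7],"spin": 0},{"offset": [0.1,-0.1,-0.8],"spin": 0},{"offset": [0.1,-0.1,-0.9],"spin": 0},{"offset": [0.1,-0.1,-0.9],"spin": 0}]'

```text
time_s: 4.02
eef_pos: [535.5, 87.2, 14.5]
ee_rot: [0.0, 0.66, 0.751, 0.0]
force: [0.9, -0.4, 2.0]
grip_width: -0.001
grip_force: 0.8
```

>>> send_rows --targets '[{"offset": [0,0,-0.1],"spin": 0},{"offset": [0,0,-0.2],"spin": 0},{"offset": [0,0,-0.3],"spin": 0},{"offset": [0,0,-0.3],"spin": 0},{"offset": [0,0,-0.3],"spin": 0}]'

```text
time_s: 4.43
eef_pos: [535.5, 87.2, 12.0]
ee_rot: [0.0, 0.66, 0.751, 0.0]
force: [-1.7, -1.1, 10.2]
grip_width: 0.002
grip_force: 4.7
```

>>> send_rows --targets '[{"offset": [0,0,-0.1],"spin": 0},{"offset": [0,0,-0.1],"spin": 0},{"offset": [0,0,-0.1],"spin": 0}]'

```text
time_s: 4.68
eef_pos: [535.6, 87.2, 11.8]
ee_rot: [0.001, 0.66, 0.751, 0.0]
force: [-5.7, -2.5, 19.9]
grip_width: 0.001
grip_force: 9.6
```

The button has bottomed at z≈11.8 with 20 N. I lift and move over the low end of the strip.

>>> send_rows --targets '[{"offset": [0,0,1.5],"spin": 0},{"offset": [0,0,2.2],"spin": 0},{"offset": [0.65,-5.6,2.2],"spin": 0},{"offset": [0.65,-5.6,2.2],"spin": 0},{"offset": [0.65,-5.6,1.4],"spin": 0},{"offset": [0.65,-5.6,0.8],"spin": 0},{"offset": [0.65,-5.6,0.8],"spin": 0}]'

```text
time_s: 5.27
eef_pos: [540.4, 32.1, 16.5]
ee_rot: [-0.002, 0.66, 0.751, -0.001]
force: [1.0, 1.0, -1.0]
grip_width: 0.001
grip_force: 0.0
```

```bash
python3 - <<'E'
from h import *
s=ctrl.sense();print(s['eef_pos'],s['force'])
im,d,c,T=cap('wrist')
for r in ctrl.place_of('wrist','power_top')[:2]: print(r['conf'],r['uv'],onz(c,T,r['uv'],12)[:2])
im,d,c,T=cap('scene')
cv2.imwrite('pics/s3c.png',cv2.resize(im[130:240,180:360,::-1],None,fx=4,fy=4))
E
```

```text
[540.42888965  32.14721432  16.49308759] [ 0.95763763  1.01909304 -0.97137528]
0.56 [255.6, 148.6] [534.49462458  85.96954863]
```

View pics/s3c.png

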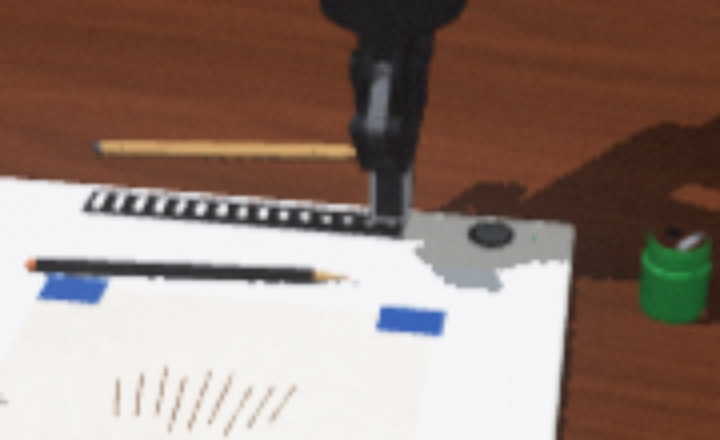

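The button is down, and the fingertips are just above the low end of the strip (crop (390,220)). I go down to a light touch.

>>> send_rows --targets '[{"offset": [0,0,-0.3],"spin": 0},{"offset": [0,0,-0.4],"spin": 0},{"offset": [0,0,-0.5],"spin": 0},{"offset": [0,0,-0.5],"spin": 0},{"offset": [0,0,-0.5],"spin": 0}]'

```text
time_s: 5.83
eef_pos: [541.7, 31.4, 13.3]
ee_rot: [-0.0, 0.66, 0.751, -0.0]
force: [-0.2, -1.3, 0.3]
grip_width: 0.001
grip_force: 0.0
```

>>> send_rows --targets '[{"offset": [0,0,-0.1],"spin": 0},{"offset": [0,0,-0.15],"spin": 0},{"offset": [0,0,-0.2],"spin": 0},{"offset": [0,0,-0.2],"spin": 0}]'

```text
time_s: 6.17
eef_pos: [541.8, 31.3, 12.0]
ee_rot: [0.0, 0.66, 0.751, 0.0]
force: [-3.0, 0.7, 7.5]
grip_width: 0.004
grip_force: 4.1
```

>>> send_rows --targets '[{"offset": [0.06,-0.5,0],"spin": 0},{"offset": [0.12,-1.0,0],"spin": 0},{"offset": [0.19,-1.5,0],"spin": 0},{"offset": [0.25,-2.0,0],"spin": 0},{"offset": [0.31,-2.5,0],"spin": 0},{"offset": [0.37,-3.0,0],"spin": 0},{"offset": [0.37,-3.0,0],"spin": 0}]'

```text
time_s: 6.75
eef_pos: [546.0, 0.9, 12.1]
ee_rot: [0.001, 0.66, 0.751, 0.001]
force: [-0.9, -1.3, 5.9]
grip_width: 0.0
grip_force: 2.8
```

>>> send_rows --targets '[{"offset": [0.06,-0.5,0],"spin": 0},{"offset": [0.12,-1.0,0],"spin": 0},{"offset": [0.19,-1.5,0],"spin": 0},{"offset": [0.25,-2.0,0],"spin": 0},{"offset": [0.31,-2.5,0],"spin": 0},{"offset": [0.37,-3.0,0],"spin": 0},{"offset": [0.43,-3.5,0],"spin": 0},{"offset": [0.5,-4.0,0],"spin": 0}]'

```text
time_s: 7.42
eef_pos: [550.8, -38.3, 12.0]
ee_rot: [0.0, 0.66, 0.751, 0.001]
force: [-0.5, 4.6, 6.5]
grip_width: -0.003
grip_force: 3.5
```

```bash
python3 - <<'E'
from h import *
s=ctrl.sense();print(s['eef_pos'],s['force'])
im,d,c,T=cap('wrist')
for r in ctrl.place_of('wrist','power_top')[:2]: print(r['conf'],r['uv'],onz(c,T,r['uv'],12)[:2])
im,d,c,T=cap('scene')
for q in ['strip_low','strip_full']:
  for r in ctrl.place_of('scene',q)[:2]: print(q,r['conf'],r['uv'],onz(c,T,r['uv'],12)[:2])
cv2.imwrite('pics/s4c.png',cv2.resize(im[130:240,180:360,::-1],None,fx=4,fy=4))
E
```

```text
[550.84686621 -38.32285097  12.03747151] [-0.53292354  4.60981689  6.53212488]
strip_low 0.78 [278.3, 183.4] [532.19834244  32.53445036]
strip_low 0.7 [239.6, 178.7] [537.38276903 -57.7886342 ]
strip_full 0.92 [206.3, 179.1] [ 559.84861123 -130.98728321]
```

View pics/s4c.png

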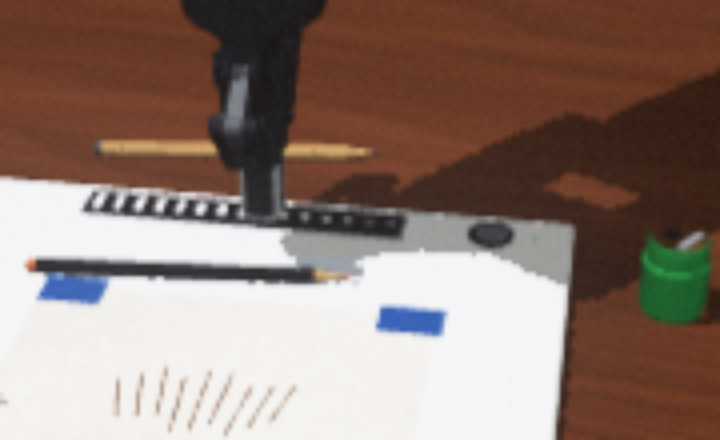

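The pad has not moved (strip end and button at the same pixels) and the fingers are on the middle of the strip. I carry on sliding.

>>> send_rows --targets '[{"offset": [0.06,-0.5,0],"spin": 0},{"offset": [0.12,-1.0,0],"spin": 0},{"offset": [0.19,-1.5,0],"spin": 0},{"offset": [0.25,-2.0,0],"spin": 0},{"offset": [0.31,-2.5,0],"spin": 0},{"offset": [0.37,-3.0,0],"spin": 0},{"offset": [0.43,-3.5,0],"spin": 0},{"offset": [0.5,-4.0,0],"spin": 0}]'

```text
time_s: 8.33
eef_pos: [555.8, -78.3, 12.0]
ee_rot: [0.0, 0.66, 0.751, 0.001]
force: [-0.2, 5.6, 7.0]
grip_width: -0.003
grip_force: 3.6
```

>>> send_rows --targets '[{"offset": [0.06,-0.5,0],"spin": 0},{"offset": [0.12,-1.0,0],"spin": 0},{"offset": [0.19,-1.5,0],"spin": 0},{"offset": [0.25,-2.0,0],"spin": 0},{"offset": [0.31,-2.5,0],"spin": 0},{"offset": [0.37,-3.0,0],"spin": 0},{"offset": [0.43,-3.5,0],"spin": 0},{"offset": [0.5,-4.0,0],"spin": 0}]'

```text
time_s: 9.0
eef_pos: [560.8, -118.3, 12.1]
ee_rot: [0.0, 0.66, 0.751, 0.001]
force: [-0.2, 5.3, 7.3]
grip_width: 0.003
grip_force: 3.6
```

>>> send_rows --targets '[{"offset": [0.06,-0.5,0],"spin": 0},{"offset": [0.12,-1.0,0],"spin": 0},{"offset": [0.15,-1.2,0],"spin": 0},{"offset": [0.15,-1.2,0],"spin": 0},{"offset": [0.15,-1.2,0],"spin": 0}]'

```text
time_s: 9.42
eef_pos: [562.4, -130.8, 12.1]
ee_rot: [0.001, 0.66, 0.751, 0.0]
force: [-1.0, 1.4, 6.0]
grip_width: 0.004
grip_force: 3.0
```

```bash
python3 - <<'E'
from h import *
s=ctrl.sense();print(s['eef_pos'],s['force'])
im,d,c,T=cap('scene')
cv2.imwrite('pics/s5c.png',cv2.resize(im[130:250,120:360,::-1],None,fx=3.3,fy=3.3))
E
```

```text
[ 562.38740812 -130.842382     12.05978198] [-1.01407622  1.35682908  6.00456905]
```

View pics/s5c.png

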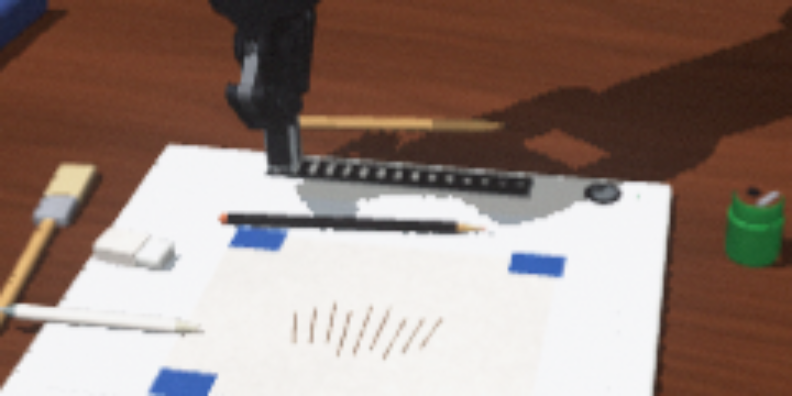

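The fingers are at the far end of the strip (crop (285,168)) and nothing has been disturbed. I lift straight up.

>>> send_rows --targets '[{"offset": [0,0,2],"spin": 0},{"offset": [0,0,5],"spin": 0},{"offset": [0,0,9],"spin": 0},{"offset": [0,0,13],"spin": 0},{"offset": [0,0,15],"spin": 0},{"offset": [0,0,15],"spin": 0},{"offset": [0,0,15],"spin": 0},{"offset": [0,0,15],"spin": 0}]'

```text
time_s: 10.13
eef_pos: [561.3, -130.5, 160.0]
ee_rot: [-0.001, 0.66, 0.751, -0.0]
force: [-0.8, 0.1, -0.6]
grip_width: 0.002
grip_force: 0.0
```

```bash
python3 - <<'E'
from h import *
print(ctrl.sense()['eef_pos'],ctrl.finish_job())
E
```

```text
the job is handed in; nothing more can be done
[ 561.31704772 -130.46722179  159.99147847] None
```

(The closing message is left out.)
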